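# Clear the brayer and hold the stencil frame open for the print

## Task

The print is rolled up and ready to come out. First take the brayer out of the hinged stencil frame and lay it down gently with its roller on the glass inking slab, keeping the frame shut meanwhile; then lift the frame by its black front handle and hold it open at about 40 degrees from the shut position so that I can slide the card out. The frame has no stay and would fall shut, so finish while still holding it there, never let it drop, and leave the rubber stamp standing where it is.

Things in the scene. Friction and masses are not known exactly. Their poses are not given: they have to be found in the camera images.
- stencil_frame (a joint): hinge of the stencil frame, rad: 0 shut (flat and level on the board), grows as the front edge is lifted; 40 degrees is 0.70; stop at 1.3. No spring, slight friction: it falls shut from every angle. The frame weighs about 0.65 kg; lifting it by the handle takes about 3 to 4 N
- stencil_middle (a point): top of the stencil, at the middle of the frame; moves with it. Aluminium frame 240 (front to back, x) x 260 x 22 mm, rails 20 mm wide, opening inside the rails 200 x 220 mm; the thin steel stencil closes its bottom, 19 mm below the top of the rails and, when shut, 30 mm above the desk
- frame_handle (a point): middle of the frame's lift handle, a round black bar 15 mm thick, 110 mm long, parallel to the hinge, its centre 40 mm in front of the front rail, a steel arm at either end. Shut: 46 mm above the desk, nothing beneath, x to the hinge, y along the bar, z up; 295 mm in front of the hinge axis and 8 mm above it. Turns with the frame; the bar can turn between pinching fingers
- frame_hinge (a point): point on the hinge axis midway between the two dark steel hinge clamps at the back of the board, 38 mm above the desk; y along the hinge axis, x away from the handle, z up (fixed, does not turn with the frame)
- print_board: fixed plywood board 300 x 264 mm, 20 mm high, with the printed white card, under the frame; origin on the desk under the middle of the shut frame, x to the hinge, y to the left seen from the handle, z up. Hinge axis at x = +135 mm, handle bar at x = -160 mm; the board ends under the front rail, so only desk lies below the handle
- ink_slab: fixed pale-glass inking slab 200 (x) x 130 (y) mm, its top 11 mm above the desk, with a patch of dark blue ink; origin on the desk under its middle
- brayer_grip (a point): where to pinch the brayer (ink roller, 175 x 82 x 33 mm, 0.16 kg, lying flat): on the axis of its wooden handle (24 mm wide, 28 mm high, from 68 mm behind this point to 28 mm before it), 14 mm above whatever it lies on; x points along the handle to the roller, z up. The brayer's middle is 20 mm towards the roller. It starts on the stencil inside the frame, turned any way
- brayer_roller (a point): centre of the black roller, 33 mm in diameter, 62 mm wide, 91 mm in front of the grip point and 16.5 mm above whatever it lies on
- stamp: wooden rubber stamp, 29 x 36 mm, 63 mm high, standing; origin under its middle; leave alone

How it is judged:
On the way, in this order (a step that is already met when the one before it is completed fails the run):
1. the brayer lies on the inking slab, let go, and the frame is still shut (x of brayer_roller in the frame of ink_slab between -0.095 and 0.095 m and y of brayer_roller in the frame of ink_slab between -0.063 and 0.063 m and z of brayer_roller in the frame of ink_slab between 0.022 and 0.034 m and angle between brayer's own z axis and vertical below 0.2 rad and contact force between brayer and ink_slab above 0.3 N and contact force between brayer and the fingers below 0.1 N and linear speed of brayer below 0.03 m/s and value of joint stencil_frame below 0.08 rad), for 0.3 s.
2. the frame is lifted open by the hand (value of joint stencil_frame above 0.3 rad and contact force between stencil_frame and the fingers above 0.8 N), for 0.1 s.
At the end, for the whole second after the job is handed in: The fingers hold the stencil frame still at 34 to 46 degrees (0.593 to 0.803 rad), contact over 0.8 N, nothing else carrying it; the brayer lies flat, at rest and untouched on the slab, roller centre over the slab; the stamp within 30 mm of its start (value of joint stencil_frame between 0.593 and 0.803 rad and velocity of joint stencil_frame between -0.08 and 0.08 rad/s and contact force between stencil_frame and the fingers above 0.8 N and contact force between stencil_frame and brayer below 0.05 N and x of brayer_roller in the frame of ink_slab between -0.095 and 0.095 m and y of brayer_roller in the frame of ink_slab between -0.063 and 0.063 m and z of brayer_roller in the frame of ink_slab between 0.022 and 0.034 m and angle between brayer's own z axis and vertical below 0.2 rad and contact force between brayer and ink_slab above 0.3 N and contact force between brayer and the fingers below 0.1 N and linear speed of brayer below 0.03 m/s and distance of stamp from where it was at the start of the episode below 0.03 m); the arm keeps its last pose, push and grip.
It fails at once if the frame is raised while the brayer still touches it (value of joint stencil_frame above 0.12 rad and contact force between stencil_frame and brayer above 0.05 N).
It fails at once if the frame drops (velocity of joint stencil_frame below -1.8 rad/s).
It fails at once if the brayer is dropped from more than about 25 mm (linear speed of brayer above 0.7 m/s and contact force between brayer and the fingers below 0.02 N).
It fails at once if the rubber stamp is pushed away or knocked over (distance of stamp from where it was at the start of the episode above 0.04 m).
It also fails if it takes over 59 s, if anything falls off the work surface, if the arm or the gripper's body presses on something with over 40 N, if the wrist force passes 120 N, or if a joint passes its speed limit or range.

## Robot

A 7-joint arm with a two-finger parallel gripper is mounted at the origin on a cart in front of the work surface, level with it; the furniture and walls round the work are solid. World frame = base frame: x ahead of the robot, y to its left, z up, the work surface at z = 0. Lengths are in m, angles in rad, forces in N, time in s.
With the tool pointing down it reaches from about 0.4 to 0.85 m from the base axis. Payload 4.5 kg.
Tool frame: the origin (TCP) lies between the finger pads; the fingertips stand 8 mm ahead of it and the grasp point (between the pads) lies 11 mm behind it (ctrl.tips_ahead is the z of the fingertips in the tool frame, in m); z points along the fingers, y is the line along which they close (so a half turn about z gives the same grasp; the last joint's range is limited). The gripper opens to 88 mm and grips with 3 to 60 N. Pads are 18 mm wide; open, the fingers measure 123 mm over their backs; the gripper's body (75 mm by 187 mm) begins 45 mm behind the grasp point.
Start: joints at [-1.119, 0.689, -0.195, 1.565, 0.157, 0.902, -0.215], TCP at [0.254, 0.571, 0.247] pointing down, gripper open.
Joint ranges: [-3.01, 3.01], [-0.46, 2.08], [-1.47, 1.51], [0.13, 2.56], [-1, 4.14], [0.04, 2.09], [-2.66, 2.66]. Speed limits (rad/s): [2.57, 2.57, 3.14, 3.14, 3.14, 3.14, 3.14].

## Interface

Orientations are given as a rotation vector (axis times angle).
In Python, from workcell import ctrl gives the robot as it stands.
- The arm moves only by the shell command python3 -m crank 'ROWS' [FORCE]. ROWS is JSON, a list of rows, each a list of 3 entries, a list of its own where there are three numbers: the turn, a rotation vector about the world's x, y, z in rad, then the shift along the world's x, y, z in m, then the finger opening in m, from 0 to 0.0881. A call has 1 to 10 rows; each row shifts and turns the commanded pose from where the row before left it; what a row does not reach is not made up. A row lasts 1/12 s, in which the tool goes at most 41.7 mm and 7.16 degrees, less where a joint would pass 70% of its speed; a pose out of reach is approached as far as the arm can. A call with a gripper value outside its range is refused whole. The fingers move at their own pace and stop on an object; FORCE is the grip in N (left out, the last holds). Time passes only in rows, so rows that do not move let the fingers close. It gives the time, the measured TCP pose, the force, the opening and the grip force at its end, in the units of the state.
- ctrl.get_state(): the state, without advancing time (a new reading comes with each control period).
- ctrl.capture(name): name is "scene" or "top" or "wrist"; returns (picture, depth): 400x640x3 uint8, red, green, blue; 400x640 float32, m along the optical axis (not along the pixel's ray), 0 where there is no reading.
- ctrl.get_calibration(name): a dict with "intrinsics" (3x3 intrinsics, pixels), "rvec" (rotation vector, rad) and "tvec" (3), from world to camera coordinates, as OpenCV has them. Camera axes: x right, y down, z forward; pixel columns grow to the right and rows downward; lengths in m; the calibration is good to about 2 mm. A picture is of the moment at which its call begins: read the wrist's pose just before it. get_calibration takes no time and is no camera call; for the wrist camera it gives the pose at the moment of the call.
- ctrl.finish_job(): hands the job in; it is judged then, once.
The state is a dict: "time": time; "q": joint angles; "joint_vel": joint speeds; "tau": joint torques, N m; "eef_pos": TCP position; "ee_rot": TCP orientation; "ft_force": force on the tool from outside, world axes, zero at the start; "torque": the same for the moment, N m; "opening": opening from 0.0 (shut) to 1.0 (fully open); "grip_force": force on a finger pad.
Only numpy, scipy, OpenCV 4.12 (cv2) and the standard library are available. Lean on these libraries where they do the work, as an engineer would, in place of code of your own. Each camera call takes 0.05 s, during which the arm holds its last target. There are 200 camera calls.

## Working session

There is one attempt and no reset: what is moved stays moved. The work goes in short steps, Python scripts to look and compute and a shell command to move; the robot and the scene stay as the last step left them, time stands still between calls to the robot, and variables do not carry over. Pictures are saved under pics/ and viewed, at most 10 in all, crops included, and the job is handed in when it is done.

```bash
ls; mkdir -p pics; python3 - <<'E'
from workcell import ctrl
import cv2,numpy as np
s=ctrl.get_state();print(s)
for n in("scene","top"):
    im,d=ctrl.capture(n);cv2.imwrite(f"pics/{n}0.png",im[:,:,::-1]);np.savez(f"{n}0.npz",im=im,d=d)
    c=ctrl.get_calibration(n);print(n,c)
    R=cv2.Rodrigues(np.array(c["rvec"]))[0];print(-R.T@np.array(c["tvec"]).ravel(),R[2])
E
```

```text
pics
{'time': 0.0, 'q': array([-1.11922212,  0.68998791, -0.19452876,  1.56636411,  0.1573091 ,
        0.9025143 , -0.21510989]), 'joint_vel': array([-1.36126822e-04, -1.97251023e-04,  9.12432175e-04, -5.76269296e-04,
        4.80810898e-04,  2.24349975e-04,  6.21854757e-05]), 'tau': array([-3.83696188e-04, -5.27547061e+01, -1.26674898e+00, -1.53432924e+01,
       -5.26176521e-02,  6.54520554e-03,  1.73083886e-04]), 'eef_pos': array([0.25336244, 0.57064736, 0.24590261]), 'ee_rot': array([-6.51278663e-01, -3.07308185e+00,  2.92493324e-03]), 'ft_force': array([ 0.58736518,  0.09991597, -0.07904697]), 'torque': array([-0.01399349, -0.064348  , -0.00256431]), 'grip_force': 0.0, 'opening': 0.9991790177267348}
scene {'intrinsics': array([[480.90154052,   0.        , 323.50087916],
       [  0.        , 480.90154052, 195.74218682],
       [  0.        ,   0.        ,   1.        ]]), 'rvec': array([ 2.12463087, -0.63048829,  0.29645824]), 'tvec': array([-0.54694521,  0.08332939,  0.95700862])}
[ 0.08116927 -0.91098726  0.62086401] [ 0.42560968  0.68719089 -0.58874874]
top {'intrinsics': array([[412.66719678,   0.        , 316.09090339],
       [  0.        , 412.66719678, 198.26281373],
       [  0.        ,   0.        ,   1.        ]]), 'rvec': array([ 1.90348474, -2.32234351,  0.23846037]), 'tvec': array([-0.15680754,  0.55147525,  0.78850269])}
[ 0.34169453 -0.22819069  0.88409496] [ 0.19910839 -0.04002483 -0.97915977]
```

View pics/scene0.png

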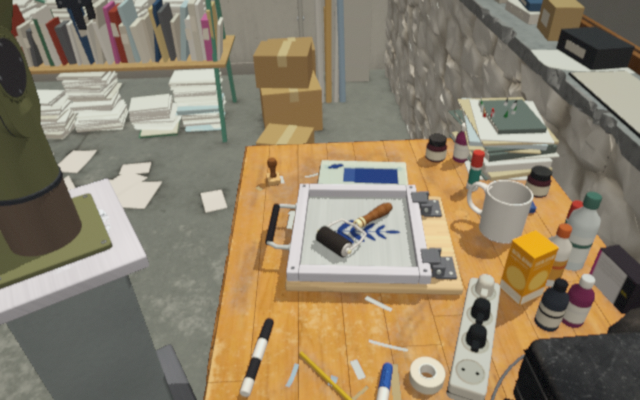

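View pics/top0.png

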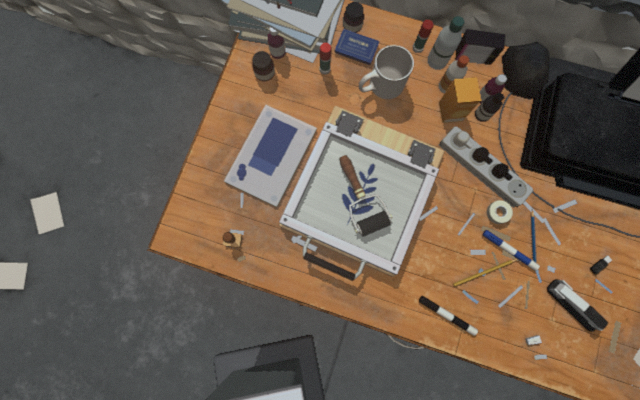

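The scene view shows the brayer in the frame: roller at (336,240), handle to (390,208). The top view shows the slab corners near (267,107), (316,124), (277,204), (226,182), the brayer handle from (343,157) to (360,192), the roller at (373,221), the frame's handle bar from (305,252) to (355,277), and the stamp at (232,239).

```bash
cat > h.py <<'E'
import numpy as np,cv2
from workcell import ctrl
def cam(n):
    c=ctrl.get_calibration(n);return c["intrinsics"],cv2.Rodrigues(np.array(c["rvec"]))[0],np.array(c["tvec"]).ravel()
def plane(n,uv,z):
    K,R,t=cam(n);uv=np.atleast_2d(uv).astype(float)
    r=np.c_[uv,np.ones(len(uv))]@np.linalg.inv(K).T@R;o=-R.T@t
    return o+r*((z-o[2])/r[:,2])[:,None]
def cloud(n,d,uv):
    K,R,t=cam(n);uv=np.atleast_2d(uv);z=d[uv[:,1],uv[:,0]]
    p=np.c_[uv,np.ones(len(uv))]@np.linalg.inv(K).T*z[:,None];return (p-t)@R
E
cat > m.py <<'E'
from h import *
f=np.load("top0.npz");im,d=f["im"],f["d"]
hsv=cv2.cvtColor(im,cv2.COLOR_RGB2HSV)
def comp(mask,roi,name,z):
    x0,y0,x1,y1=roi;m=np.zeros_like(mask,np.uint8);m[y0:y1,x0:x1]=mask[y0:y1,x0:x1]
    n,l,st,ce=cv2.connectedComponentsWithStats(m)
    k=1+np.argmax(st[1:,4]);uv=np.argwhere(l==k)[:,::-1]
    r=cv2.minAreaRect(uv.astype(np.float32));p=plane("top",uv,z)[:,:2]
    c=p.mean(0);rr=cv2.minAreaRect((p*1000).astype(np.float32));bp=cv2.boxPoints(rr)
    P=cloud("top",d,uv);
    print(name,st[k,4],"px",r[0],"mean",c.round(4),"rect c,size,ang",np.round(rr[0],1),np.round(rr[1],1),round(rr[2],1),"zpct",np.percentile(P[:,2],[5,50,95]).round(4))
    return p
v=hsv[...,2];s=hsv[...,1];h=hsv[...,0]
comp((v<60)&(s<130),(345,195,395,245),"roller",.058)
hp=comp((s>90)&((h<20)|(h>170))&(v<170),(335,148,366,200),"whandle",.044)
comp((v<60),(300,245,360,285),"bar",.050)
comp((v>110)&(s<60),(215,100,320,210),"slab",.011)
comp((s>60)&(v<140)&((h<12)|(h>170)),(220,228,246,250),"stamp",.05)
for nm,z,pts in[("frame corners",.049,[(327,126),(438,170),(397,271),(283,225)]),("slab",.011,[(267,107),(316,122),(278,204),(226,182)]),("clamps",.045,[(348,124),(424,153)])]:
    p=plane("top",pts,z);print(nm,p.round(3).tolist(),np.linalg.norm(np.diff(p,axis=0),axis=1).round(3), cloud("top",d,np.array(pts))[:,2].round(3))
E
python3 m.py; python3 - <<'E'
import cv2
im=cv2.imread("pics/top0.png")[95:285,215:445];cv2.imwrite("pics/crop.png",cv2.resize(im,None,fx=3.1,fy=3.1,interpolation=2))
E
```

```text
roller 361 px (373.84320068359375, 223.02366638183594) mean [ 0.4364 -0.3669] rect c,size,ang [ 436.8 -366.2] [28.9 59.9] 11.3 zpct [0.0549 0.0604 0.0642]
whandle 249 px (350.3000183105469, 172.1000213623047) mean [ 0.5563 -0.3431] rect c,size,ang [ 553.8 -344.2] [76.3 18.2] 13.6 zpct [0.0497 0.0536 0.0567]
bar 309 px (329.0821533203125, 266.21917724609375) mean [ 0.3706 -0.2603] rect c,size,ang [ 370.5 -260.3] [105.9  12.5] 54.4 zpct [0.0498 0.0525 0.0552]
slab 3614 px (269.9491271972656, 154.2306365966797) mean [ 0.6287 -0.1826] rect c,size,ang [ 637.3 -184.6] [131.1 199.7] 52.8 zpct [0.0079 0.0107 0.0132]
stamp 17 px (227.00001525878906, 238.00001525878906) mean [ 0.4666 -0.07  ] rect c,size,ang [466.2 -69.4] [14.6  8.4] 34.9 zpct [0.0546 0.057  0.0599]
frame corners [[0.662, -0.316, 0.049], [0.521, -0.525, 0.049], [0.335, -0.391, 0.049], [0.47, -0.185, 0.049]] [0.252 0.229 0.247] [0.049 0.05  0.048 0.018]
slab [[0.748, -0.196, 0.011], [0.691, -0.298, 0.011], [0.523, -0.181, 0.011], [0.593, -0.079, 0.011]] [0.117 0.205 0.124] [ 0.01  -0.002  0.007  0.009]
clamps [[0.659, -0.362, 0.045], [0.564, -0.507, 0.045]] [0.173] [0.051 0.051]
```

View pics/crop.png

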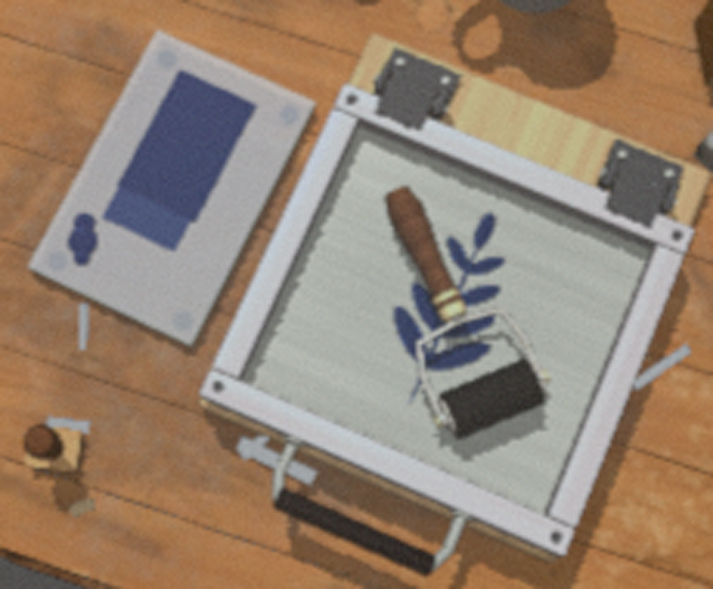

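```bash
r='[[0,0,-0.0844],[0.02,-0.03,0],0.06]'; python3 -m crank '[[[0,0,-0.0844],[0.02,-0.03,0],0.06],[[0,0,-0.0844],[0.02,-0.03,0],0.06],[[0,0,-0.0844],[0.02,-0.03,0],0.06],[[0,0,-0.0844],[0.02,-0.03,0],0.06],[[0,0,-0.0844],[0.02,-0.03,0],0.06],[[0,0,-0.0844],[0.02,-0.03,0],0.06],[[0,0,-0.0844],[0.02,-0.03,0],0.06],[[0,0,-0.0844],[0.02,-0.03,0],0.06],[[0,0,-0.0844],[0.02,-0.03,0],0.06],[[0,0,-0.0844],[0.02,-0.03,0],0.06]]' 20
python3 -m crank '[[[0,0,-0.0844],[0.005,-0.03,0],0.06],[[0,0,-0.0844],[0.005,-0.03,0],0.06],[[0,0,-0.0844],[0.005,-0.03,0],0.06],[[0,0,-0.0844],[0.005,-0.03,0],0.06],[[0,0,-0.0844],[0.005,-0.03,0],0.06],[[0,0,-0.0844],[0.005,-0.03,0],0.06],[[0,0,-0.0844],[0.005,-0.03,0],0.06],[[0,0,-0.0844],[0.005,-0.03,0],0.06],[[0,0,-0.0844],[0.005,-0.03,0],0.06],[[0,0,-0.0844],[0.005,-0.03,0],0.06]]'
python3 -c "
from workcell import ctrl
print(ctrl.get_state()['q'].round(2))"
```

```text
time: 0.93
eef_pos: [0.454, 0.2696, 0.2466]
ee_rot: [-1.858, -2.533, 0.001]
ft_force: [0.1, 0.7, 0.9]
opening: 0.681
grip_force: 0.0
time: 1.77
eef_pos: [0.5034, -0.0301, 0.2466]
ee_rot: [-2.732, -1.55, 0.001]
ft_force: [1.1, -0.3, 0.6]
opening: 0.677
grip_force: 0.0
[-0.17  0.54  0.22  1.94 -0.18  0.68 -0.38]
```

```bash
python3 -m crank '[[[0,0,-0.0844],[0.0023,-0.032,-0.0046],0.06],[[0,0,-0.0844],[0.0023,-0.032,-0.0046],0.06],[[0,0,-0.0844],[0.0023,-0.032,-0.0046],0.06],[[0,0,-0.0844],[0.0023,-0.032,-0.0046],0.06],[[0,0,-0.0844],[0.0023,-0.032,-0.0046],0.06],[[0,0,-0.0844],[0.0023,-0.032,-0.0046],0.06],[[0,0,-0.0844],[0.0023,-0.032,-0.0046],0.06],[[0,0,-0.0844],[0.0023,-0.032,-0.0046],0.06],[[0,0,-0.0844],[0.0023,-0.032,-0.0046],0.06],[[0,0,-0.0844],[0.0023,-0.032,-0.0046],0.06]]'
python3 - <<'E'
from h import *
s=ctrl.get_state();print(s["q"].round(2),s["eef_pos"],s["ee_rot"])
im,d=ctrl.capture("wrist");cv2.imwrite("pics/w1.png",im[:,:,::-1]);np.savez("w1.npz",im=im,d=d)
K,R,t=cam("wrist");print((-R.T@t).round(3))
for p in[(.526,-.349,.058),(.4368,-.3665,.063)]:
    q=K@(R@np.array(p)+t);print(q[:2]/q[2])
E
```

```text
time: 2.6
eef_pos: [0.5263, -0.3499, 0.2001]
ee_rot: [-3.127, -0.295, 0.001]
ft_force: [0.3, 0.3, -0.5]
opening: 0.675
grip_force: 0.0
[ 0.3   0.79  0.4   1.61 -0.38  0.83 -0.53] [ 0.52631189 -0.34994045  0.20009306] [-3.12693547e+00 -2.94696152e-01  8.64084199e-04]
[ 0.606 -0.342  0.338]
[305.60256033 178.99448404]
[308.24743972 278.61628362]
```

View pics/w1.png

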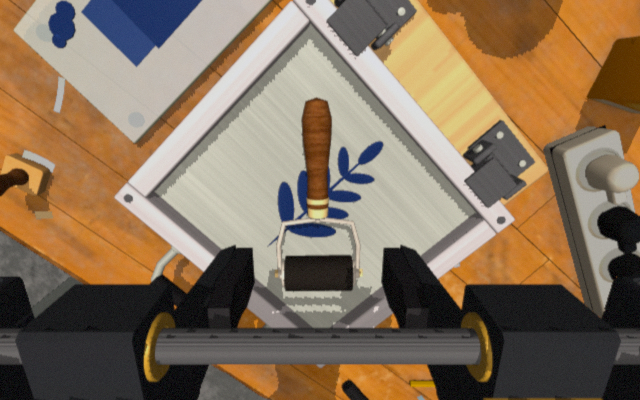

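The wrist view shows the handle running straight from (316,100) to (318,215) and the roller at (319,272), midway between the fingers. That is about 10 px off my prediction, so I'll measure it.

```bash
python3 - <<'E'
from h import *
f=np.load("w1.npz");im,d=f["im"],f["d"]
print(cam("wrist")[0].round(1).tolist(), cam("wrist")[1].round(3).tolist())
hsv=cv2.cvtColor(im,cv2.COLOR_RGB2HSV);h,s,v=[hsv[...,i] for i in range(3)]
m=((s>90)&(h<20)&(v<170));
def go(m,roi,z):
    x0,y0,x1,y1=roi;uv=np.argwhere(m[y0:y1,x0:x1])[:,::-1]+[x0,y0]
    p=plane("wrist",uv,z);r=cv2.minAreaRect((p[:,:2]*1000).astype(np.float32));print(len(uv),uv.mean(0),np.round(r[0],1),np.round(r[1],1),r[2],np.median(cloud("wrist",d,uv)[:,2]), cloud("wrist",d,uv).mean(0))
go(m,(295,92,340,205),.046);go(v<60,(283,250,357,292),.058)
p=plane("wrist",[(303,5),(131,198),(500,218),(137,140)],.049);print(p.round(3).tolist())
# stencil depth
print(cloud("wrist",d,np.array([(250,150),(400,220),(316,150),(319,262)])).round(4).tolist())
# scene cam check: roller & handle
g=np.load("scene0.npz");i2=g["im"];hs=cv2.cvtColor(i2,cv2.COLOR_RGB2HSV)
uv=np.argwhere(hs[222:262,312:362,2]<60)[:,::-1]+[312,222];print("scene roller",uv.mean(0),plane("scene",uv.mean(0),.0465),cloud("scene",g["d"],uv).mean(0))
f=np.load("top0.npz");
uv=np.argwhere(f["im"][205:240,355:392].max(2)<60)[:,::-1]+[355,205];print("top roller",uv.mean(0),cloud("top",f["d"],uv).mean(0))
E
```

```text
[[353.3, 0.0, 317.6], [0.0, 353.3, 196.0], [0.0, 0.0, 1.0]] [[0.176, -0.984, 0.008], [-0.933, -0.165, 0.32], [-0.313, -0.064, -0.947]]
2383 [316.57070919 146.59253042] [ 545.9 -354.5] [90.1 22.8] 10.80084228515625 0.053750163386300974 [ 0.55281205 -0.353416    0.05386515]
2303 [318.25054277 272.66999566] [ 440.8 -375.2] [35.  61.4] 9.915889739990234 0.0607088812614548 [ 0.44237336 -0.37460926  0.05966964]
[[0.653, -0.325, 0.049], [0.48, -0.204, 0.049], [0.518, -0.525, 0.049], [0.532, -0.208, 0.049]]
[[0.5357, -0.2971, 0.0302], [0.4939, -0.4441, 0.03], [0.5509, -0.3533, 0.0564], [0.4499, -0.374, 0.0539]]
scene roller [330.93959732 239.86129754] [[ 0.43493968 -0.36184165  0.0465    ]] [ 0.4280455  -0.37230139  0.05763136]
top roller [374.17728532 223.1468144 ] [ 0.43560382 -0.36574529  0.06451257]
```

The finger midline (u≈318) coincides with the handle axis (u≈317), so the tool is centred laterally. That agrees with the top camera, and it is the wrist extrinsic that is off by about 8 mm. I'll descend and grasp.

```bash
python3 -m crank '[[[0,0,0],[0,0,-0.035],0.06],[[0,0,0],[0,0,-0.035],0.06],[[0,0,0],[0,0,-0.035],0.06],[[0,0,0],[0,0,-0.03],0.06],[[0,0,0],[0,0,-0.012],0.06],[[0,0,0],[0,0,-0.011],0.06],[[0,0,0],[0,0,0],0.06]]' 20
python3 -m crank '[[[0,0,0],[0,0,0],0.0],[[0,0,0],[0,0,0],0.0],[[0,0,0],[0,0,0],0.0],[[0,0,0],[0,0,0],0.0],[[0,0,0],[0,0,0],0.0],[[0,0,0],[0,0,0],0.0],[[0,0,0],[0,0,0],0.0],[[0,0,0],[0,0,0],0.0]]' 20
```

```text
time: 3.23
eef_pos: [0.5259, -0.3481, 0.0413]
ee_rot: [-3.126, -0.301, 0.003]
ft_force: [0.1, 0.3, 0.5]
opening: 0.68
grip_force: 0.0
time: 3.9
eef_pos: [0.5269, -0.3488, 0.0432]
ee_rot: [3.127, 0.301, 0.001]
ft_force: [-0.2, -0.5, 3.4]
opening: 0.229
grip_force: 20.0
```

```bash
python3 -m crank '[[[0,0,0],[0,0,0.005],0.0],[[0,0,0],[0,0,0.005],0.0],[[0,0,0],[0,0,0.005],0.0],[[0,0,0],[0,0,0.005],0.0],[[0,0,0],[0,0,0],0.0],[[0,0,0],[0,0,0],0.0],[[0,0,0],[0,0,0],0.0]]' 30
python3 - <<'E'
from h import *
im,d=ctrl.capture("scene");cv2.imwrite("pics/s2.png",cv2.resize(im[150:320,220:480,::-1],None,fx=3,fy=3))
E
```

```text
time: 4.48
eef_pos: [0.5265, -0.3486, 0.0627]
ee_rot: [-3.127, -0.301, 0.0]
ft_force: [0.6, -0.1, -1.1]
opening: 0.227
grip_force: 30.0
```

View pics/s2.png

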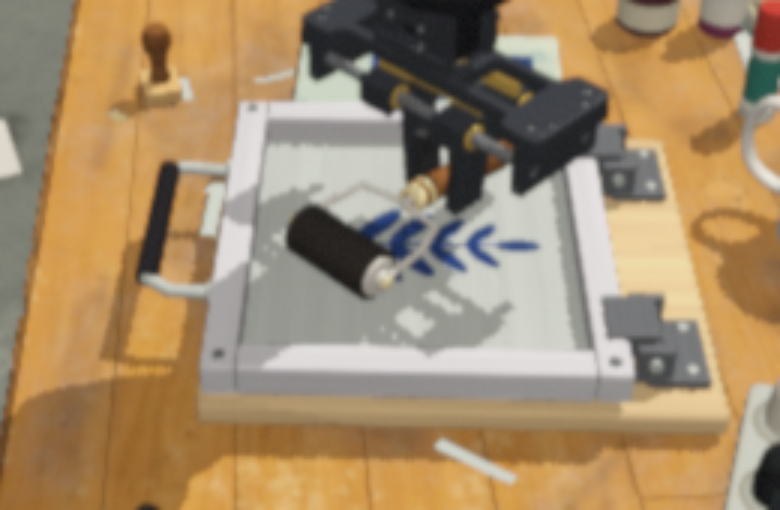

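The brayer is clear of the stencil (roller at about (340,250) in the crop, shadow separated) and the frame is still shut.

```bash
python3 -m crank '[[[0,0,0],[0,0,0.015],0.0],[[0,0,0],[0,0,0.02],0.0],[[0,0,0],[0,0,0.02],0.0],[[0,0,0],[0,0,0.015],0.0],[[0,0,0],[0,0,0],0.0]]' 30
python3 -m crank '[[[0,0,-0.0829],[0.0127,0.0151,0],0.0],[[0,0,-0.0829],[0.0127,0.0151,0],0.0],[[0,0,-0.0829],[0.0127,0.0151,0],0.0],[[0,0,-0.0829],[0.0127,0.0151,0],0.0],[[0,0,-0.0829],[0.0127,0.0151,0],0.0],[[0,0,-0.0829],[0.0127,0.0151,0],0.0],[[0,0,-0.0829],[0.0127,0.0151,0],0.0],[[0,0,-0.0829],[0.0127,0.0151,0],0.0],[[0,0,-0.0829],[0.0127,0.0151,0],0.0],[[0,0,-0.0829],[0.0127,0.0151,0],0.0]]'
python3 -m crank '[[[0,0,0],[0,0,0],0.0],[[0,0,0],[0,0,-0.03],0.0],[[0,0,0],[0,0,-0.02],0.0],[[0,0,0],[0,0,-0.02],0.0],[[0,0,0],[0,0,0],0.0],[[0,0,0],[0,0,0],0.0]]'
python3 - <<'E'
from h import *
print(ctrl.get_state()["q"].round(2))
im,d=ctrl.capture("scene");a=cv2.resize(im[130:230,280:480,::-1],None,fx=3.5,fy=3.5)
im,d=ctrl.capture("top");b=cv2.resize(im[80:230,200:400,::-1],None,fx=1.66,fy=1.66)
c=np.zeros((600,700,3),np.uint8);c[:350]=a;c[350:599,:332]=b;cv2.imwrite("pics/s3.png",c)
E
```

```text
time: 4.95
eef_pos: [0.528, -0.3501, 0.1355]
ee_rot: [3.123, 0.3, 0.006]
ft_force: [0.5, -0.3, -0.9]
opening: 0.229
grip_force: 30.0
time: 5.78
eef_pos: [0.6535, -0.1965, 0.1311]
ee_rot: [2.981, -0.99, -0.003]
ft_force: [-0.1, -0.8, -2.4]
opening: 0.223
grip_force: 30.0
time: 6.28
eef_pos: [0.6521, -0.1978, 0.0611]
ee_rot: [2.983, -0.984, -0.006]
ft_force: [0.1, -0.9, -0.8]
opening: 0.228
grip_force: 30.0
[-0.05  1.08  0.57  1.51 -0.75  0.78 -1.37]
```

View pics/s3.png

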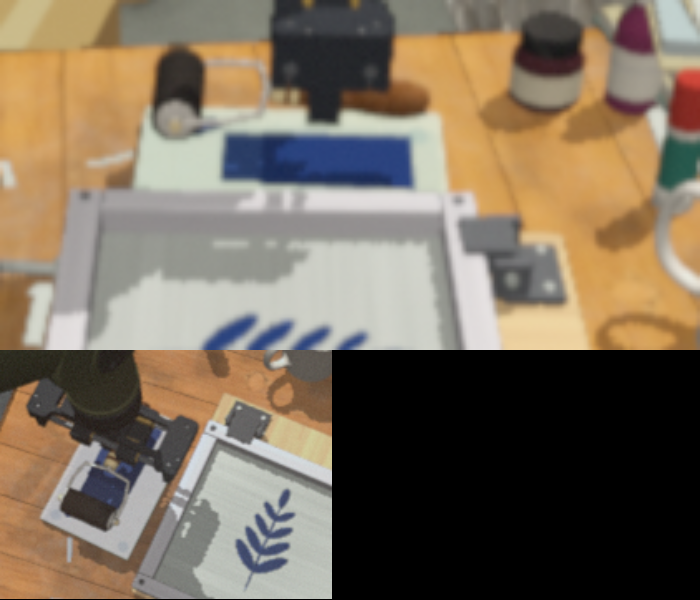

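The brayer is level and lined up over the slab. I'll lower it.

```bash
python3 -m crank '[[[0,0,0],[0,0,-0.012],0.0],[[0,0,0],[0,0,-0.01],0.0],[[0,0,0],[0,0,-0.006],0.0],[[0,0,0],[0,0,-0.004],0.0],[[0,0,0],[0,0,-0.003],0.0],[[0,0,0],[0,0,-0.002],0.0],[[0,0,0],[0,0,0],0.0],[[0,0,0],[0,0,0],0.0]]' 30
```

```text
time: 7.05
eef_pos: [0.6537, -0.1978, 0.0259]
ee_rot: [2.983, -0.984, 0.0]
ft_force: [0.0, -0.2, -1.8]
opening: 0.23
grip_force: 30.0
```

```bash
python3 -m crank '[[[0,0,0],[0,0,-0.0015],0.0],[[0,0,0],[0,0,-0.001],0.0],[[0,0,0],[0,0,0],0.0],[[0,0,0],[0,0,0],0.0],[[0,0,0],[0,0,0],0.0]]' 30
```

```text
time: 7.47
eef_pos: [0.6541, -0.1981, 0.0242]
ee_rot: [2.983, -0.984, 0.002]
ft_force: [0.4, 0.4, 6.0]
opening: 0.229
grip_force: 30.0
```

```bash
python3 -m crank '[[[0,0,0],[0,0,0],0.03],[[0,0,0],[0,0,0],0.045],[[0,0,0],[0,0,0],0.05],[[0,0,0],[0,0,0],0.05],[[0,0,0],[0,0,0],0.05],[[0,0,0],[0,0,0.01],0.05],[[0,0,0],[0,0,0.03],0.05],[[0,0,0],[0,0,0.035],0.05],[[0,0,0],[0,0,0.035],0.05],[[0,0,0],[0,0,0.035],0.05]]' 10
python3 -m crank '[[[0,0,0.1],[-0.03,-0.005,0.0],0.03],[[0,0,0.1],[-0.03,-0.005,0.0],0.03],[[0,0,0.1],[-0.03,-0.005,0],0.03],[[0,0,0.1],[-0.03,-0.005,0],0.03],[[0,0,0.1],[-0.03,-0.005,0],0.03],[[0,0,0.1],[-0.03,-0.005,0],0.03],[[0,0,0.1],[-0.03,-0.005,0],0.03],[[0,0,0.1],[-0.03,-0.005,0],0.03],[[0,0,0],[0,0,0],0.03],[[0,0,0],[0,0,0],0.03]]'
python3 - <<'E'
from h import *
s=ctrl.get_state();print(s["q"].round(2),s["eef_pos"],s["ee_rot"])
im,d=ctrl.capture("top");np.savez("top4.npz",im=im,d=d);cv2.imwrite("pics/t4.png",cv2.resize(im[80:290,200:440,::-1],None,fx=2.8,fy=2.8))
E
```

```text
time: 8.3
eef_pos: [0.6532, -0.1979, 0.1704]
ee_rot: [2.983, -0.985, -0.0]
ft_force: [1.0, -0.1, 1.0]
opening: 0.566
grip_force: 0.0
time: 9.13
eef_pos: [0.4121, -0.2386, 0.1692]
ee_rot: [3.132, 0.249, 0.0]
ft_force: [0.2, -0.1, 0.4]
opening: 0.341
grip_force: 0.0
[ 0.22  0.66  0.33  2.1  -0.47  0.45 -0.49] [ 0.41213364 -0.23857799  0.16918617] [3.13167531e+00 2.48775334e-01 4.21523904e-04]
```

View pics/t4.png

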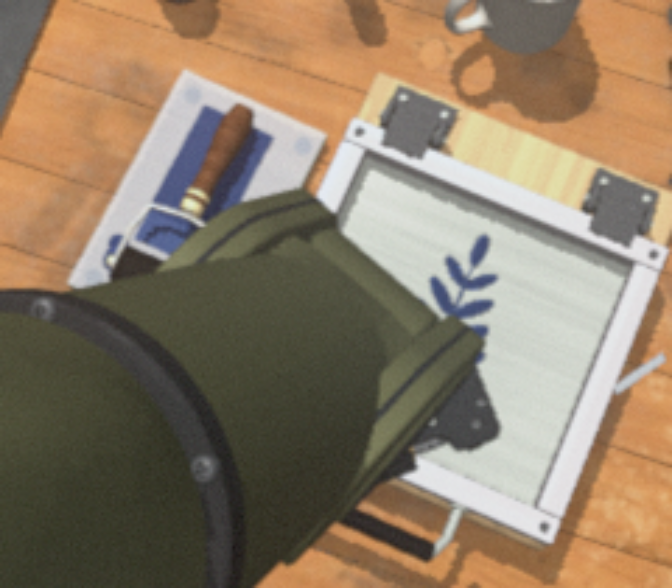

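The brayer lies on the slab along its long axis. Next I'll line up with the frame's handle bar and check with the wrist camera.

```bash
python3 -m crank '[[[0,0,0.0988],[-0.0052,-0.0027,0],0.034],[[0,0,0.0988],[-0.0052,-0.0027,0],0.034],[[0,0,0.0988],[-0.0052,-0.0027,0],0.034],[[0,0,0.0988],[-0.0052,-0.0027,0],0.034],[[0,0,0.0988],[-0.0052,-0.0027,0],0.034],[[0,0,0.0988],[-0.0052,-0.0027,0],0.034],[[0,0,0.0988],[-0.0052,-0.0027,0],0.034],[[0,0,0.0988],[-0.0052,-0.0027,0],0.034],[[0,0,0],[0,0,-0.02],0.034],[[0,0,0],[0,0,-0.02],0.034]]'
python3 - <<'E'
from h import *
s=ctrl.get_state();print(s["q"].round(2),s["eef_pos"],s["ee_rot"])
im,d=ctrl.capture("wrist");cv2.imwrite("pics/w5.png",im[:,:,::-1]);np.savez("w5.npz",im=im,d=d)
E
```

```text
time: 10.02
eef_pos: [0.3746, -0.2603, 0.1286]
ee_rot: [2.787, 1.439, 0.004]
ft_force: [0.3, 0.1, -0.2]
opening: 0.385
grip_force: 0.0
[ 0.46  0.7   0.07  2.18 -0.18  0.26  0.07] [ 0.3745599  -0.26033666  0.12857478] [2.78743523 1.43932873 0.00421697]
```

View pics/w5.png

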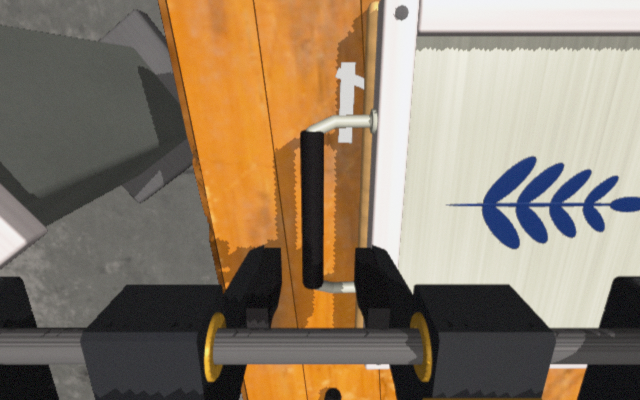

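The bar's axis is at u≈313, from v=132 to 288, and the finger midline is at u≈318. So I need about 3 mm away from the hinge, and I'll compute the offset along the bar.

```bash
python3 - <<'E'
from h import *
s=ctrl.get_state();p=plane("wrist",[(313,132),(313,210),(313,288)],.05)
fx=np.array([.813,-.582,0]);fy=np.array([.582,.813,0])
for q in p: print(q.round(4),((q-s["eef_pos"])@fx).round(4),((q-s["eef_pos"])@fy).round(4))
K,R,t=cam("wrist");o=-R.T@t;print((o-s["eef_pos"])@fx,(o-s["eef_pos"])@fy, s["eef_pos"])
E
```

```text
[ 0.4003 -0.2151  0.05  ] -0.0035 0.0515
[ 0.371  -0.2559  0.05  ] -0.0035 0.0014
[ 0.3371 -0.3033  0.05  ] -0.0034 -0.057
-0.0006580048668177597 0.08263839737184604 [ 0.37307432 -0.25900637  0.12530898]
```

```bash
python3 -m crank '[[[0,0,0],[0,0,-0.02],0.034],[[0,0,0],[0,0,-0.02],0.034],[[0,0,0],[0,0,0],0.034],[[0,0,0],[0,0,0],0.034]]'
python3 - <<'E'
from h import *
s=ctrl.get_state();print(s["eef_pos"]);im,d=ctrl.capture("wrist")
K,R,t=cam("wrist")
v=im[100:230,280:350].max(2)<50; uv=np.argwhere(v)[:,::-1]+[280,100]
print(len(uv),uv[:,0].min(),uv[:,0].max(),np.median(uv[:,0]),plane("wrist",[(np.median(uv[:,0]),200)],.05)-s["eef_pos"])
# finger inner edges on row 258..290
for r in(258,270,285):
    x=np.where(im[r].max(1)<60)[0];print(r,x[(x>200)&(x<440)][[0,-1]], np.split(x,np.where(np.diff(x)>3)[0]+1)and [(a[0],a[-1]) for a in np.split(x,np.where(np.diff(x)>3)[0]+1)])
E
```

```text
time: 10.4
eef_pos: [0.3726, -0.2591, 0.088]
ee_rot: [-2.79, -1.442, 0.001]
ft_force: [-0.9, -0.1, 0.8]
opening: 0.386
grip_force: 0.0
[ 0.37264149 -0.25907301  0.08800428]
2266 302 329 316.0 [[ 0.01132364  0.01750433 -0.03800428]]
258 [246 389] [(np.int64(246), np.int64(280)), (np.int64(304), np.int64(328)), (np.int64(355), np.int64(389))]
270 [238 397] [(np.int64(238), np.int64(280)), (np.int64(304), np.int64(328)), (np.int64(355), np.int64(397))]
285 [201 439] [(np.int64(0), np.int64(24)), (np.int64(126), np.int64(220)), (np.int64(229), np.int64(280)), (np.int64(304), np.int64(328)), (np.int64(355), np.int64(405)), (np.int64(417), np.int64(508)), (np.int64(612), np.int64(639))]
```

```bash
python3 -m crank '[[[0,0,0],[-0.001,0.0,-0.02],0.034],[[0,0,0],[0,0,-0.02],0.034],[[0,0,0],[0,0,-0.013],0.034],[[0,0,0],[0,0,0],0.034]]'
python3 -m crank '[[[0,0,0],[0,0,0],0.0],[[0,0,0],[0,0,0],0.0],[[0,0,0],[0,0,0],0.0],[[0,0,0],[0,0,0],0.0],[[0,0,0],[0,0,0],0.0],[[0,0,0],[0,0,0],0.0]]' 40
```

```text
time: 10.78
eef_pos: [0.3733, -0.2606, 0.0363]
ee_rot: [-2.789, -1.44, 0.002]
ft_force: [-0.5, -0.7, -0.4]
opening: 0.391
grip_force: 0.0
time: 11.28
eef_pos: [0.3713, -0.2595, 0.0378]
ee_rot: [-2.787, -1.439, 0.004]
ft_force: [-2.5, 2.3, 7.9]
opening: 0.159
grip_force: 40.1
```

```bash
python3 -c "
import numpy as np
t=np.linspace(0,.70,15);x=.295-(.295*np.cos(t)-.008*np.sin(t));z=.295*np.sin(t)+.008*np.cos(t)
for a,b in zip(np.diff(x),np.diff(z)):print(round(.813*a,4),round(-.582*a,4),round(b,4))"
```

```text
0.0006 -0.0004 0.0147
0.0012 -0.0009 0.0147
0.0018 -0.0013 0.0146
0.0024 -0.0017 0.0145
0.003 -0.0021 0.0143
0.0036 -0.0026 0.0141
0.0041 -0.003 0.0138
0.0047 -0.0034 0.0136
0.0052 -0.0038 0.0133
0.0058 -0.0041 0.0129
0.0063 -0.0045 0.0126
0.0068 -0.0049 0.0122
0.0073 -0.0052 0.0117
0.0077 -0.0055 0.0113
```

```bash
python3 -m crank '[[[0,0,0],[0.0003,-0.0002,0.007],0.0],[[0,0,0],[0.0003,-0.0002,0.0077],0.0],[[0,0,0],[0.0012,-0.0009,0.0147],0.0],[[0,0,0],[0.0018,-0.0013,0.0146],0.0],[[0,0,0],[0.0024,-0.0017,0.0145],0.0],[[0,0,0],[0,0,0],0.0],[[0,0,0],[0,0,0],0.0]]' 40
```

```text
time: 11.87
eef_pos: [0.3771, -0.2636, 0.0964]
ee_rot: [-2.787, -1.439, 0.004]
ft_force: [-4.2, 2.5, -2.7]
opening: 0.158
grip_force: 40.1
```

```bash
python3 -m crank '[[[0,0,0],[0.003,-0.0021,0.0143],0.0],[[0,0,0],[0.0036,-0.0026,0.0141],0.0],[[0,0,0],[0.0041,-0.003,0.0138],0.0],[[0,0,0],[0.0047,-0.0034,0.0136],0.0],[[0,0,0],[0.0052,-0.0038,0.0133],0.0],[[0,0,0],[0.0058,-0.0041,0.0129],0.0],[[0,0,0],[0.0063,-0.0045,0.0126],0.0],[[0,0,0],[0.0068,-0.0049,0.0122],0.0],[[0,0,0],[0.0073,-0.0052,0.0117],0.0],[[0,0,0],[0.0077,-0.0055,0.0113],0.0]]' 40
python3 -m crank '[[[0,0,0],[0,0,0],0.0],[[0,0,0],[0,0,0],0.0],[[0,0,0],[0,0,0],0.0],[[0,0,0],[0,0,0],0.0],[[0,0,0],[0,0,0],0.0],[[0,0,0],[0,0,0],0.0]]' 40
python3 - <<'E'
from h import *
im,d=ctrl.capture("scene");np.savez("s6.npz",im=im,d=d);cv2.imwrite("pics/s6.png",im[:,:,::-1])
E
```

```text
time: 12.7
eef_pos: [0.4282, -0.2998, 0.225]
ee_rot: [-2.778, -1.434, 0.011]
ft_force: [-9.3, 9.9, 6.6]
opening: 0.154
grip_force: 40.0
time: 13.2
eef_pos: [0.4279, -0.2996, 0.2246]
ee_rot: [-2.778, -1.434, 0.01]
ft_force: [-10.5, 9.0, 6.8]
opening: 0.154
grip_force: 40.0
```

View pics/s6.png

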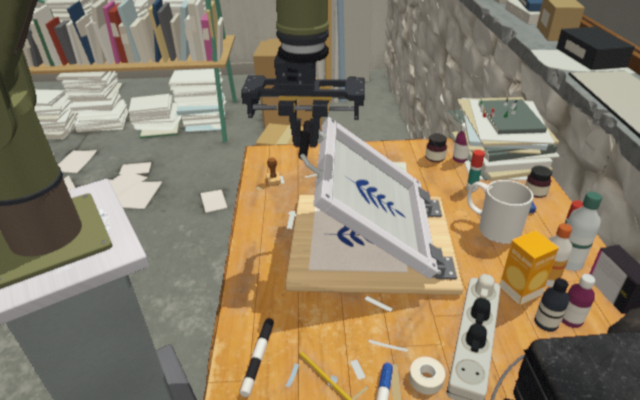

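The picture shows the frame held open by its bar, with the front corner at (327,125) and the hinge end at (440,270). I'll check the angle from depth and ease the radial push slightly.

```bash
python3 -m crank '[[[0,0,0],[-0.001,0.0007,0],0.0],[[0,0,0],[0,0,0],0.0],[[0,0,0],[0,0,0],0.0],[[0,0,0],[0,0,0],0.0],[[0,0,0],[0,0,0],0.0]]' 40
python3 - <<'E'
from h import *
im,d=ctrl.capture("scene")
uv=np.array([(u,v) for u in range(345,402,3) for v in range(170,225,3) if (u-345)*.95+160<v<(u-345)*.95+190])
P=cloud("scene",d,uv);c=P.mean(0);n=np.linalg.svd(P-c)[2][2];n*=np.sign(n[2]);print(len(P),c,n,"angle",np.arccos(n[2]),"resid",np.abs((P-c)@n).max())
# brayer & stamp check in top view
im,d=ctrl.capture("top");f=np.load("top0.npz")
print("stamp diff",np.abs(im[225:255,215:248].astype(int)-f["im"][225:255,215:248]).mean())
print(ctrl.get_state()["joint_vel"].round(3))
E
```

```text
time: 13.67
eef_pos: [0.4279, -0.2996, 0.2247]
ee_rot: [-2.78, -1.435, 0.009]
ft_force: [-8.8, 7.8, 5.3]
opening: 0.158
grip_force: 40.0
168 [ 0.50738821 -0.3800122   0.11921235] [ 0.5076445  -0.36082807  0.78236831] angle 0.6723369638358143 resid 0.0022941423868125623
stamp diff 31.348148148148148
[ 0.001 -0.001 -0.     0.    -0.     0.     0.   ]
```

The frame is steady at 0.67 rad. In the scene view the stamp still stands at (271,170), where it started; the arm blocks the top view there. Handing in.

```bash
python3 -c "
from workcell import ctrl
print(ctrl.finish_job())"
```

```text
the job is handed in; nothing more can be done
None
```

I laid the brayer on the inking slab with the frame shut, then lifted the frame by its handle and handed the job in still holding it at about 39° (0.67 rad), with the stamp standing where it was; the brayer was hidden from view at the end, and no verdict came back.

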